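# Try hot-air nozzles on the barrel gauge and sort them

### The arm

A 7-joint arm with a two-finger parallel gripper is mounted at the origin on a cart in front of the work surface, level with it; the furniture and walls round the work are solid. World frame = base frame: x ahead of the robot, y to its left, z up, the work surface at z = 0. Lengths are in m, angles in rad, forces in N, time in s.
With the tool pointing down it reaches from about 0.425 to 0.95 m from the base axis. Payload 4.7 kg.
Tool frame: the origin (TCP) lies between the finger pads; the fingertips stand 17 mm ahead of it and the grasp point (between the pads) lies 2 mm behind it; z points along the fingers, y is the line along which they close (so a half turn about z gives the same grasp; the last joint's range is limited). The gripper opens to 87 mm and grips with 3 to 60 N. Pads are 19 mm wide; open, the fingers measure 117 mm over their backs; the gripper's body (75 mm by 190 mm) begins 51 mm behind the grasp point.
Start: joints at [-1.322, 0.469, -0.049, 1.532, 0.024, 1.141, -0.082], TCP at [0.185, 0.649, 0.24] pointing down, gripper open.
Joint ranges: [-2.59, 2.59], [-0.33, 1.99], [-1.39, 1.29], [0.1, 2.45], [-1.04, 4.18], [0.21, 1.99], [-2.66, 2.66]. Speed limits (rad/s): [2.57, 2.57, 3.14, 3.14, 3.14, 3.14, 3.14].

### API

Orientations are given as [roll, pitch, yaw] about the fixed x, y, z axes, in that order (R = Rz(yaw) Ry(pitch) Rx(roll)).
In Python, from station import manip gives the robot as it stands.
- The arm moves only by the tool advance, called by a JSON object that holds its "api" and its "payload". Schema: {"type":"object","properties":{"rows":{"type":"array","items":{"type":"object","properties":{"pos":{"type":"array","items":{"type":"number"},"minItems":3,"maxItems":3},"rz":{"type":"number"}},"additionalProperties":false},"minItems":1,"maxItems":12},"finger_gap":{"type":"number"},"force":{"type":"number"},"only":{"type":"string"},"quiet":{"type":"boolean"},"lines":{"type":"string"}},"required":["rows"],"additionalProperties":false}. rows is a list of rows, 1 to 12 of them, each an object with the fields pos (a list: dx, dy, dz in shares of 20 cm (1.0 is 20 cm)), rz (a turn about the tool's z in fractions of the full range, 1 being 2 rad); a field left out counts as zero; each row shifts and turns the commanded pose from where the row before left it, along the tool's axes as they then stand; what a row does not reach is not made up. A row lasts 1/12 s, in which the tool goes at most 0.0417 m and 0.125 rad, less where a joint would pass 70% of its speed; a pose out of reach is approached as far as the arm can. finger_gap is the finger opening in m, set as the call begins (left out keeps the last). The fingers move at their own pace and stop on an object; force is the grip in N (left out, the last holds). Time passes only in rows, so rows that do not move let the fingers close. The tool returns the time, the measured TCP pose, the force, the opening and the grip force at its end. only (a regular expression) keeps the lines of the reply that match it, lines (a string "A,B") keeps lines A to B, and quiet returns only ok. Shift and turn numbers lie between -1 and 1, and a call with a number outside is refused. Input that does not fit is refused with a message, and nothing moves.
- manip.read_state(): the state, without advancing time (a new reading comes with each control period).
- manip.get_image(name): name is "side" or "top"; returns the picture (420x560x3 uint8, red, green, blue); there is no depth.
- manip.camera_model(name): a dict with "fov_y" (degrees; the focal length in pixels is half the picture's height over the tangent of half this angle, whatever the lens; pixels are square), "cx", "cy" (the principal point, pixels), "position" and "rotation" of the camera in the world. Camera axes: x right, y up, looking along -z (the intrinsics and any distortion apply to the point x, -y, -z); pixel columns grow to the right and rows downward; lengths in m; the calibration is good to about 2 mm. A picture is of the moment at which its call begins. camera_model takes no time and is no camera call.
- manip.close_job(): hands the job in; it is judged then, once.
The state is a dict: "time_s": time; "joints": joint angles; "qvel": joint speeds; "tau": joint torques, N m; "tcp_pos": TCP position; "tool_rot": TCP orientation; "contact_force": force on the tool from outside, world axes, zero at the start; "moment": the same for the moment, N m; "opening": finger opening in m; "finger_force": force on a finger pad.
Only numpy, scipy, OpenCV 4.12 (cv2) and the standard library are available. Lean on these libraries where they do the work, as an engineer would, in place of code of your own. Each camera call takes 0.05 s, during which the arm holds its last target. There are 200 camera calls.

### The job

Use the barrel gauge to check the two hot-air nozzles that lie on the blue mat, one at a time: lay the nozzle in the V-rail in front of the pin with its wide mouth towards the pin, let go of it, then push it gently along the rail onto the pin as far as it will go. A nozzle that goes fully home against the shoulder is good and belongs in the green tray; one that stops short is a reject and belongs in the red tray. Put the first nozzle in its tray before you lay the second in the rail, set them down rather than dropping them, and leave the other things on the desk where they are.

Things in the scene. Friction and masses are not known exactly. Their poses are not given: they have to be found in the camera images.
- nozzle_a: Steel hot-air nozzle, 50 to 100 g: round barrel 33 mm across, 46 mm long, open at the wide mouth (bore 27 mm), then narrowing over 30 mm to an outlet 16 mm across. Origin on the axis, half way along the barrel; +x along the axis to the mouth (23 mm ahead; outlet face 53 mm behind). Starts lying on the mat, axis 19 mm above the desk. Whether good or reject cannot be seen: only the trial tells.
- nozzle_b: Steel hot-air nozzle, 50 to 100 g: round barrel 33 mm across, 46 mm long, open at the wide mouth (bore 27 mm), then narrowing over 30 mm to an outlet 16 mm across. Origin on the axis, half way along the barrel; +x along the axis to the mouth (23 mm ahead; outlet face 53 mm behind). Starts lying on the mat, axis 19 mm above the desk. Whether good or reject cannot be seen: only the trial tells.
- nozzle_a_mouth (a point): Centre of nozzle a's wide mouth, on its axis.
- nozzle_b_mouth (a point): Centre of nozzle b's wide mouth, on its axis.
- nozzle_a_tip (a point): Centre of nozzle a's outlet face, on its axis; 16 mm across, flat, the face to push on.
- nozzle_b_tip (a point): Centre of nozzle b's outlet face, on its axis; 16 mm across, flat, the face to push on.
- gauge: The barrel gauge, fixed: dark base plate 184 x 70 x 12 mm, a narrow V-rail leading to a level steel pin that sticks out of a blue block 54 mm wide, 83 mm high. Origin on the desk under the pin axis; +x runs along the rail towards pin and block, z up. The axis of the pin, and of a nozzle lying in the rail, is 62 mm above the desk.
- shoulder (a point): Centre of the shoulder face (dark collar 33 mm across at the root of the pin), 65 mm along the gauge's +x, 62 mm up; axes as the gauge's. A good nozzle comes home with its mouth at this point; in a reject a warped baffle deep in the bore meets the pin and stops the mouth about 18 mm short of it.
- pin_nose (a point): Tip of the gauge pin, 41 mm before the shoulder; the pin is 24 mm in diameter and its last 7 mm taper to 16 mm; axes as the gauge's.
- rail_start (a point): Point on the axis over the outer, open end of the V-rail, 96 mm before the pin nose. The rail is 132 mm long and runs on under the pin to 5 mm before the shoulder; it is 31 mm wide over its lips, which lie 9.6 mm below the axis: fingers gripping a nozzle pass down outside it, a finger pushing on the outlet stays above it.
- green_tray: Green open tray for good nozzles, fixed, 125 x 125 x 34 mm, wall and floor 4 mm; origin on the desk under its centre.
- red_tray: Red open tray for rejects, the same size and form; origin on the desk under its centre.
- mat: Blue work mat 270 x 240 x 3 mm, fixed; origin on the desk under its centre.
- tape_roll: Roll of amber tape, 66 mm across, 12 mm high, lying flat on the mat; origin at the centre of its underside. To be left alone.
- tweezers_c: Steel tweezers, 115 x 22 x 10 mm, lying along their x on the mat; origin at the centre of the underside. To be left alone.
- solder_spool: Flat pale spool, 58 mm across, 15 mm high, on the desk near the robot; origin at the centre of its underside. To be left alone.
- mug: White mug, 81 mm across, 116 mm with its handle, 94 mm high, behind the gauge; origin at the centre of its underside. To be left alone.
- dropper_bottle: White dropper bottle, 37 mm across and 87 mm high, at the back of the desk; origin at the centre of its underside. To be left alone.
- phone_chassis: Opened phone chassis, 142 x 70 x 8 mm, flat on the desk beside the trays; origin at the centre of its underside. To be left alone.

How it is judged:
On the way, in this order (a step that is already met when the one before it is completed fails the run):
1. a first nozzle lies let go in the V-rail, mouth towards the pin and short of it (((y of nozzle_a_mouth in the frame of shoulder between -0.004 and 0.004 m and z of nozzle_a_mouth in the frame of shoulder between -0.005 and 0.005 m and y of nozzle_a_tip in the frame of shoulder between -0.006 and 0.006 m and z of nozzle_a_tip in the frame of shoulder between -0.006 and 0.006 m and x of nozzle_a_mouth in the frame of pin_nose between -0.075 and 0 m and contact force between the fingers and nozzle_a below 0.05 N) or (y of nozzle_b_mouth in the frame of shoulder between -0.004 and 0.004 m and z of nozzle_b_mouth in the frame of shoulder between -0.005 and 0.005 m and y of nozzle_b_tip in the frame of shoulder between -0.006 and 0.006 m and z of nozzle_b_tip in the frame of shoulder between -0.006 and 0.006 m and x of nozzle_b_mouth in the frame of pin_nose between -0.075 and 0 m and contact force between the fingers and nozzle_b below 0.05 N))), for 0.1 s.
2. that nozzle has been pushed along the rail onto the pin as far as it will go (good: mouth within 4 mm of the shoulder; reject: within 6 mm of where its baffle stops it) (((y of nozzle_a_mouth in the frame of shoulder between -0.004 and 0.004 m and z of nozzle_a_mouth in the frame of shoulder between -0.005 and 0.005 m and y of nozzle_a_tip in the frame of shoulder between -0.006 and 0.006 m and z of nozzle_a_tip in the frame of shoulder between -0.006 and 0.006 m and x of nozzle_a_mouth in the frame of shoulder above -0.004 m) or (y of nozzle_b_mouth in the frame of shoulder between -0.004 and 0.004 m and z of nozzle_b_mouth in the frame of shoulder between -0.005 and 0.005 m and y of nozzle_b_tip in the frame of shoulder between -0.006 and 0.006 m and z of nozzle_b_tip in the frame of shoulder between -0.006 and 0.006 m and x of nozzle_b_mouth in the frame of shoulder above -0.0245 m))), for 0.1 s.
3. with the first nozzle in the tray where it belongs, the second lies let go in the V-rail, mouth towards the pin and short of it (((y of nozzle_a_mouth in the frame of shoulder between -0.004 and 0.004 m and z of nozzle_a_mouth in the frame of shoulder between -0.005 and 0.005 m and y of nozzle_a_tip in the frame of shoulder between -0.006 and 0.006 m and z of nozzle_a_tip in the frame of shoulder between -0.006 and 0.006 m and x of nozzle_a_mouth in the frame of pin_nose between -0.075 and 0 m and contact force between the fingers and nozzle_a below 0.05 N and x of nozzle_b in the frame of red_tray between -0.059 and 0.059 m and y of nozzle_b in the frame of red_tray between -0.059 and 0.059 m and z of nozzle_b in the frame of red_tray below 0.035 m) or (y of nozzle_b_mouth in the frame of shoulder between -0.004 and 0.004 m and z of nozzle_b_mouth in the frame of shoulder between -0.005 and 0.005 m and y of nozzle_b_tip in the frame of shoulder between -0.006 and 0.006 m and z of nozzle_b_tip in the frame of shoulder between -0.006 and 0.006 m and x of nozzle_b_mouth in the frame of pin_nose between -0.075 and 0 m and contact force between the fingers and nozzle_b below 0.05 N and x of nozzle_a in the frame of green_tray between -0.059 and 0.059 m and y of nozzle_a in the frame of green_tray between -0.059 and 0.059 m and z of nozzle_a in the frame of green_tray below 0.035 m))), for 0.1 s.
4. the second nozzle has been pushed onto the pin as far as it will go, the first still in its tray (((y of nozzle_a_mouth in the frame of shoulder between -0.004 and 0.004 m and z of nozzle_a_mouth in the frame of shoulder between -0.005 and 0.005 m and y of nozzle_a_tip in the frame of shoulder between -0.006 and 0.006 m and z of nozzle_a_tip in the frame of shoulder between -0.006 and 0.006 m and x of nozzle_a_mouth in the frame of shoulder above -0.004 m and x of nozzle_b in the frame of red_tray between -0.059 and 0.059 m and y of nozzle_b in the frame of red_tray between -0.059 and 0.059 m and z of nozzle_b in the frame of red_tray below 0.035 m) or (y of nozzle_b_mouth in the frame of shoulder between -0.004 and 0.004 m and z of nozzle_b_mouth in the frame of shoulder between -0.005 and 0.005 m and y of nozzle_b_tip in the frame of shoulder between -0.006 and 0.006 m and z of nozzle_b_tip in the frame of shoulder between -0.006 and 0.006 m and x of nozzle_b_mouth in the frame of shoulder above -0.0245 m and x of nozzle_a in the frame of green_tray between -0.059 and 0.059 m and y of nozzle_a in the frame of green_tray between -0.059 and 0.059 m and z of nozzle_a in the frame of green_tray below 0.035 m))), for 0.1 s.
At the end, for the whole second after the job is handed in: The nozzle that goes fully home (a) lies in the green tray and the one that stops short (b) in the red tray, each with its middle inside the tray walls and below 35 mm over the desk, at rest and let go (x of nozzle_a in the frame of green_tray between -0.059 and 0.059 m and y of nozzle_a in the frame of green_tray between -0.059 and 0.059 m and z of nozzle_a in the frame of green_tray below 0.035 m and x of nozzle_b in the frame of red_tray between -0.059 and 0.059 m and y of nozzle_b in the frame of red_tray between -0.059 and 0.059 m and z of nozzle_b in the frame of red_tray below 0.035 m and linear speed of each of nozzle_a, nozzle_b below 0.04 m/s and contact force between the arm and nozzle_a below 0.05 N and contact force between the arm and nozzle_b below 0.05 N); the robot touches nothing.
It fails at once if the tape roll, tweezers, solder spool, mug, dropper bottle or phone chassis moved by more than 20 mm (distance of any of tape_roll, tweezers_c, solder_spool, mug, dropper_bottle, phone_chassis from where it was at the start of the episode above 0.02 m).
It fails at once if a nozzle pressed against the gauge with more than 60 N (contact force between any of nozzle_a, nozzle_b and gauge above 60 N).
It fails at once if a nozzle dropped (falling free of the fingers faster than 0.9 m/s, about 4 cm of fall) ((contact force between the fingers and nozzle_a below 0.05 N and linear speed of nozzle_a above 0.9 m/s) or (contact force between the fingers and nozzle_b below 0.05 N and linear speed of nozzle_b above 0.9 m/s)).
It also fails if it takes over 72 s, if anything falls off the work surface, if the arm or the gripper's body presses on something with over 40 N, if the wrist force passes 120 N, or if a joint passes its speed limit or range.

## Working session

There is one attempt and no reset: what is moved stays moved. The work goes in short steps, Python scripts to look and compute and a tool call to move; the robot and the scene stay as the last step left them, time stands still between calls to the robot, and variables do not carry over. Pictures are saved under pics/ and viewed, at most 10 in all, crops included, and the job is handed in when it is done.

```bash
ls; mkdir -p pics; python3 - <<'E'
from station import manip
import cv2
for n in("top","side"):
    im=manip.get_image(n); cv2.imwrite(f"pics/{n}0.png",im[:,:,::-1]); print(n,manip.camera_model(n))
print(manip.read_state())
E
```

```text
pics
station.py
top {'fov_y': 45.928439432698625, 'cx': 274.10769268255933, 'cy': 210.0312153221779, 'position': array([0.29895969, 0.00651068, 1.36928259]), 'rotation': array([ 0.16487666, -0.00858977, -1.59277828])}
side {'fov_y': 57.8423171754017, 'cx': 284.6973634503189, 'cy': 216.44579386222307, 'position': array([ 0.00719331, -0.93767589,  0.61770354]), 'rotation': array([ 1.0894642 ,  0.01700388, -0.49663088])}
{'time_s': 0.1, 'joints': array([-1.32188968,  0.46935984, -0.04859126,  1.53356388,  0.02408516,
        1.14100066, -0.08231066]), 'qvel': array([-0.00075384, -0.00239826, -0.00044961, -0.00407761,  0.00015839,
       -0.00042516, -0.00082131]), 'tau': array([ 8.90879746e-04, -5.09173679e+01, -8.11603130e-02, -2.36828130e+01,
       -6.14901376e-02,  3.44024878e-02,  5.94843573e-05]), 'tcp_pos': array([0.18496227, 0.64863794, 0.23860945]), 'tool_rot': array([-3.13984646e+00,  4.87541993e-05,  2.86379469e+00]), 'contact_force': array([-0.48483562,  0.06916243,  0.0939775 ]), 'moment': array([ 0.01827446, -0.03837032,  0.01013758]), 'finger_force': 0.0, 'opening': 0.0871202892580239}
```

View pics/top0.png

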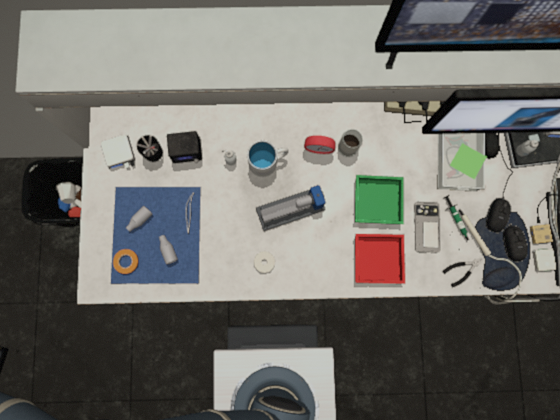

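View pics/side0.png

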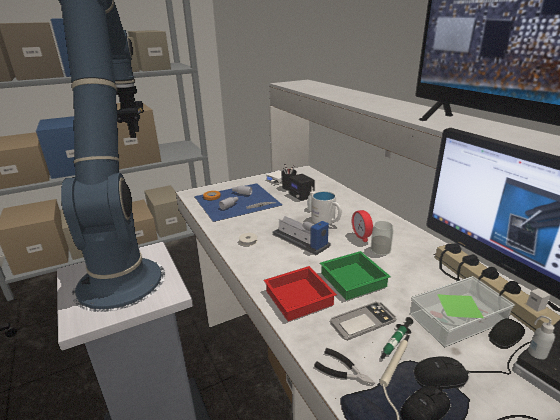

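The top view shows the nozzles on the mat at about (139,219) and (168,249). The gauge is at (291,207) with its blue block on the right, the green tray is at (379,201) and the red tray at (380,259). I'll zoom in on the mat and gauge.

```bash
cat > h.py <<'E'
import numpy as np,cv2
from scipy.spatial.transform import Rotation as Ro
from station import manip
def cam(n):
    c=manip.camera_model(n); return 210/np.tan(np.radians(c['fov_y']/2)),c['cx'],c['cy'],np.array(c['position']),Ro.from_euler('xyz',c['rotation']).as_matrix()
def ray(n,uv,z):
    f,cx,cy,p,R=cam(n); uv=np.atleast_2d(np.asarray(uv,float))
    d=np.c_[(uv[:,0]-cx)/f,-(uv[:,1]-cy)/f,-np.ones(len(uv))]@R.T
    return p+d*((z-p[2])/d[:,2])[:,None]
def proj(n,P):
    f,cx,cy,p,R=cam(n); q=(np.atleast_2d(P)-p)@R
    return np.c_[cx+f*q[:,0]/-q[:,2],cy+f*q[:,1]/q[:,2]]
def img(n): return np.ascontiguousarray(manip.get_image(n)[:,:,::-1])
E
python3 - <<'E'
from h import *
t=cv2.imread('pics/top0.png');s=cv2.imread('pics/side0.png')
print(proj('top',[[.185,.649,.24]]),proj('side',[[.185,.649,.24]]))
hsv=cv2.cvtColor(t,cv2.COLOR_BGR2HSV)
def rect(m,z,name):
    cs,_=cv2.findContours(m,0,1)
    for c in sorted(cs,key=cv2.contourArea)[::-1][:1]:
        q=ray('top',c[:,0],z)[:,:2].astype(np.float32); r=cv2.minAreaRect(q); print(name,np.round(r[0],4),np.round(r[1],4),round(r[2],1))
rect(cv2.inRange(hsv,(50,120,40),(75,255,255))*1,.034,'green')
rm=cv2.inRange(hsv,(0,150,60),(5,255,255))|cv2.inRange(hsv,(172,150,60),(180,255,255)); rm[:225]=0
rect(rm,.034,'red')
bm=cv2.inRange(hsv,(100,70,30),(125,255,255)); bm[:,230:]=0; bm[:180]=0;bm[290:]=0
rect(bm,.003,'mat')
a=cv2.resize(t[180:290,105:210],None,fx=5,fy=5,interpolation=cv2.INTER_CUBIC)
b=cv2.resize(t[175:240,245:335],None,fx=5,fy=5,interpolation=cv2.INTER_CUBIC)
d=cv2.resize(s[205:255,265:340],None,fx=5,fy=5,interpolation=cv2.INTER_CUBIC)
o=np.zeros((600,800,3),np.uint8); o[:550,:525]=a; cv2.imwrite('pics/c1.png',a)
o=np.zeros((590,450,3),np.uint8); o[:325]=b; o[330:580,:375]=d; cv2.imwrite('pics/c2.png',o)
E
```

```text
[[-21.88466087 351.64992868]] [[133.50426872 129.45818922]]
green [ 0.5451 -0.2975] [0.1289 0.1289] 86.2
red [ 0.3846 -0.2909] [0.132 0.129] 88.8
mat [0.4647 0.3181] [0.236  0.2616] 88.8
```

View pics/c1.png

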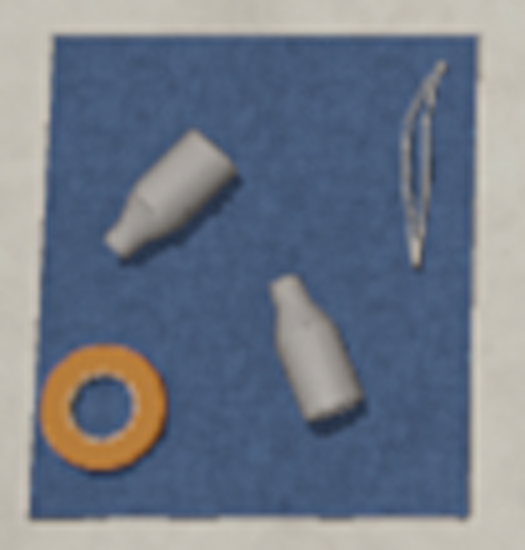

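View pics/c2.png

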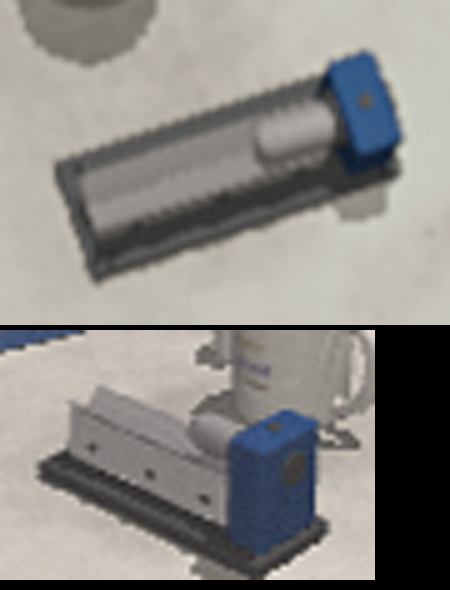

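The crops show nozzle 1 with its mouth at the upper right and nozzle 2 with its mouth at the bottom. In the second crop, the gauge rail runs up and to the right towards the blue block. Next I'll measure them.

```bash
cat >> h.py <<'E'
def fitnoz(n,m,z):
    """contour -> (origin xy, yaw of mouth dir, length, width)"""
    cs,_=cv2.findContours(m,0,1); c=max(cs,key=cv2.contourArea)
    ys,xs=np.nonzero(cv2.drawContours(np.zeros_like(m),[c],-1,1,-1))
    q=ray(n,np.c_[xs,ys],z)[:,:2]; mu=q.mean(0); w,v=np.linalg.eigh(np.cov((q-mu).T)); a=v[:,1]; b=np.array([-a[1],a[0]])
    s=(q-mu)@a; t=(q-mu)@b
    if np.mean(s**3)>0: a=-a; s=-s    # tail (narrow end) is the longer side -> negative skew
    # centroid of silhouette lies fixed distance from mouth: barrel 46x33 + trapezoid 30 (33->16)
    A1=46*33; A2=30*24.5; x2=46+30*(33+2*16)/(3*49); cen=(A1*23+A2*x2)/(A1+A2)/1000
    return mu+a*(cen-.023),np.arctan2(a[1],a[0]),np.ptp(s),np.ptp(t),len(q)
E
python3 - <<'E'
from h import *
t=cv2.imread('pics/top0.png'); hsv=cv2.cvtColor(t,cv2.COLOR_BGR2HSV)
g=((hsv[:,:,1]<75)&(hsv[:,:,2]>60)).astype(np.uint8)
for nm,(x0,x1,y0,y1) in dict(n1=(122,156,203,235),n2=(156,182,233,268)).items():
    m=np.zeros_like(g); m[y0:y1,x0:x1]=g[y0:y1,x0:x1]; o,y,l,w,k=fitnoz('top',m,.019); print(nm,np.round(o,4),round(y,3),round(l,4),round(w,4),k)
P=lambda L:np.array([[(x+.5)/5-.5+245,(y+.5)/5-.5+175] for x,y in L])
r=lambda L,z:np.round(ray('top',P(L),z)[:,:2],4)
pl=r([(58,165),(97,278),(398,170)],.012); print('plate',pl)
e=pl[2]-pl[1]; e/=np.linalg.norm(e); print('yaw',np.arctan2(e[1],e[0]),np.linalg.norm(pl[2]-pl[1]),np.linalg.norm(pl[0]-pl[1]),'axis pt',(pl[0]+pl[1])/2)
bl=r([(328,72),(372,52),(402,135),(360,162)],.083); print('block',bl)
print('nose',r([(258,138)],.062),'lips',r([(80,178),(105,235)],.0524))
b=cv2.inRange(hsv,(100,110,40),(125,255,255)); b[:,:300]=0;b[:,330:]=0;b[:180]=0;b[215:]=0
cs,_=cv2.findContours(b,0,1);c=max(cs,key=cv2.contourArea);R=cv2.minAreaRect(ray('top',c[:,0],.083)[:,:2].astype(np.float32));print(R)
E
```

```text
n1 [0.5167 0.3539] -0.793 0.0783 0.0366 342
n2 [0.4073 0.2794] -2.755 0.0829 0.0364 344
plate [[ 0.5324  0.0395]
 [ 0.4687  0.019 ]
 [ 0.5257 -0.1494]]
yaw -1.2444211166455128 0.17778515123597918 0.06691741178497565 axis pt [0.50055 0.02925]
block [[ 0.5672 -0.1062]
 [ 0.5776 -0.1299]
 [ 0.5325 -0.1441]
 [ 0.5185 -0.1214]]
nose [[ 0.5363 -0.0692]] lips [[0.5181 0.0268]
 [0.4868 0.0139]]
((0.5449338555335999, -0.12322498857975006), (0.05956881120800972, 0.031519558280706406), 11.67332649230957)
```

```bash
python3 - <<'E'
from h import *
t=cv2.imread('pics/top0.png'); s=cv2.imread('pics/side0.png')
g=cv2.GaussianBlur(cv2.cvtColor(t,cv2.COLOR_BGR2GRAY).astype(np.float32),(3,3),0)
a=-1.27; ex=np.array([np.cos(a),np.sin(a)]); ey=np.array([-ex[1],ex[0]]); O=np.array([.5005,.0293])
def scan(n,img,z,lo,hi,u0,u1,sgn,nn=40):
    out=[]
    for u in np.linspace(u0,u1,nn):
        v=np.arange(lo,hi,.0004); P=O+u*ex+v[:,None]*ey
        px=proj(n,np.c_[P,np.full(len(v),z)]).astype(np.float32)
        I=cv2.remap(img,px[:,0].reshape(1,-1),px[:,1].reshape(1,-1),cv2.INTER_LINEAR)[0]
        d=np.gradient(I)*sgn; k=np.argmax(d); out.append((u,v[k]))
    o=np.array(out); p=np.polyfit(o[:,0],o[:,1],1)
    for _ in range(3):
        r=np.abs(o[:,1]-np.polyval(p,o[:,0])); p=np.polyfit(*o[r<=np.median(r)*2+1e-4].T,1)
    return p,np.median(r)
for nm,args in dict(far=(.012,.022,.048,.01,.12,1),near=(.012,-.048,-.022,.02,.13,-1)).items():
    p,r=scan('top',g,*args); print(nm,p,r)
# outer end: plate left edge
v=[]
for w in np.linspace(-.025,.025,20):
    u=np.arange(-.015,.015,.0004);P=O+u[:,None]*ex+w*ey;px=proj('top',np.c_[P,np.full(len(u),.012)]).astype(np.float32)
    I=cv2.remap(g,px[:,0].reshape(1,-1),px[:,1].reshape(1,-1),cv2.INTER_LINEAR)[0]; v.append(u[np.argmin(np.gradient(I))])
print('end',np.median(v))
p,r=scan('top',g,.0524,.010,.022,.03,.10,-1);print('liptop',p,r)
p,r=scan('top',g,.0524,-.022,-.010,.03,.10,1);print('liplow',p,r)
p,r=scan('side',cv2.cvtColor(s,cv2.COLOR_BGR2GRAY).astype(np.float32),.012,-.048,-.025,.02,.13,-1);print('side near',p,r)
E
```

```text
far [0.00654815 0.0358721 ] 0.00029234569145852873
near [ 0.01123585 -0.03611226] 0.0006156421772721896
end -0.0034000000000000193
liptop [0.00444862 0.01820309] 0.00024790819985655993
liplow [ 0.00031013 -0.0149754 ] 0.0005494016142499249
side near [-0.00296272 -0.04742056] 0.00036685235565919044
```

```bash
cat >> h.py <<'E'
def plan(xyz,yaw):
    s=manip.read_state(); y=s['tool_rot'][2]; turn=-((yaw-y+np.pi)%(2*np.pi)-np.pi)
    R=Ro.from_euler('xyz',[np.pi,0,yaw]).as_matrix(); d=R.T@(np.array(xyz)-s['tcp_pos'])
    print('t',s['time_s'],'turn',round(turn,3),'then d',np.round(d,4),'F',np.round(s['contact_force'],1),'open',round(s['opening'],4))
E
python3 -c "
from h import *
plan([.5167,.3539,.10],2.349)"
```

```text
t 0.1 turn 0.515 then d [-0.4428  0.0293  0.1386] F [-0.5  0.1  0.1] open 0.0871
```

Units first: shifts go in shares of 20 cm and turns go in shares of 2 rad. So 0.015 m is 0.075, 0.103 rad is 0.0515.

{"api": "advance", "payload": {"rows": [{"pos": [0, 0, 0.075], "rz": 0.0515}, {"pos": [0, 0, 0.075], "rz": 0.0515}, {"pos": [0, 0, 0.075], "rz": 0.0515}, {"pos": [0, 0, 0.075], "rz": 0.0515}, {"pos": [0, 0, 0.075], "rz": 0.0515}], "finger_gap": 0.055, "force": 20}}

```text
time_s: 0.52
tcp_pos: [0.185, 0.6487, 0.1633]
tool_rot: [-3.141, 0.0, 2.344]
contact_force: [0.4, 0.1, -0.3]
opening: 0.0617
finger_force: 0.0
```

{"api": "advance", "payload": {"rows": [{"pos": [-0.185, 0.012, 0.025]}, {"pos": [-0.185, 0.012, 0.025]}, {"pos": [-0.185, 0.012, 0.025]}, {"pos": [-0.185, 0.012, 0.025]}, {"pos": [-0.185, 0.012, 0.025]}, {"pos": [-0.185, 0.012, 0.025]}, {"pos": [-0.185, 0.012, 0.025]}, {"pos": [-0.185, 0.012, 0.025]}, {"pos": [-0.185, 0.012, 0.025]}, {"pos": [-0.185, 0.012, 0.025]}, {"pos": [-0.18, 0.012, 0.025]}, {"pos": [-0.18, 0.012, 0.025]}]}}

```text
time_s: 1.52
tcp_pos: [0.5167, 0.353, 0.104]
tool_rot: [-3.141, -0.0, 2.349]
contact_force: [0.9, -0.1, 0.1]
opening: 0.0551
finger_force: 0.0
```

{"api": "advance", "payload": {"rows": [{}, {}]}}

```text
time_s: 1.68
tcp_pos: [0.5177, 0.3513, 0.1038]
tool_rot: [-3.14, 0.001, 2.343]
contact_force: [-0.6, 1.0, -0.1]
opening: 0.0552
finger_force: 0.0
```

```bash
python3 -c "
from h import *
plan([.5167,.3539,.027],2.349)"
```

```text
t 1.6833 turn -0.006 then d [0.0025 0.0011 0.0768] F [-0.6  1.  -0.1] open 0.0552
```

Converted, 0.015 m is 0.075, 0.01 m is 0.05.

{"api": "advance", "payload": {"rows": [{"pos": [0.0125, 0.005, 0.075]}, {"pos": [0, 0, 0.075]}, {"pos": [0, 0, 0.075]}, {"pos": [0, 0, 0.075]}, {"pos": [0, 0, 0.05]}, {"pos": [0, 0, 0.0325]}, {}, {}]}}

```text
time_s: 2.35
tcp_pos: [0.5145, 0.3576, 0.0281]
tool_rot: [3.142, -0.0, 2.35]
contact_force: [0.0, 0.6, 0.3]
opening: 0.055
finger_force: 0.0
```

{"api": "advance", "payload": {"rows": [{}, {}, {}, {}, {}, {}], "finger_gap": 0.02, "force": 20}}

```text
time_s: 2.85
tcp_pos: [0.5148, 0.357, 0.0285]
tool_rot: [3.141, -0.0, 2.349]
contact_force: [-0.6, -0.4, 2.9]
opening: 0.0323
finger_force: 20.0
```

```bash
python3 -c "
from h import *
plan([.5204,-.03,.15],1.878)
cv2.imwrite('pics/g1.png',cv2.resize(np.hstack([img('top')[185:285,105:245],img('side')[130:230,170:310]]),None,fx=2.8,fy=2.8))"
```

```text
t 2.85 turn 0.471 then d [-0.3706 -0.1117 -0.1215] F [-0.6 -0.4  2.9] open 0.0323
```

View pics/g1.png

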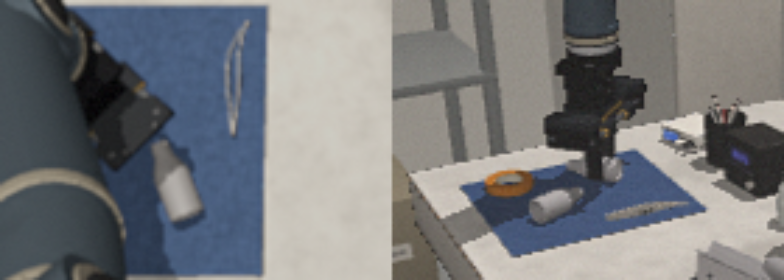

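Nozzle 1 is held between the fingers, with the opening at 32 mm and the grip at 20 N. Next is the lift, turn and carry.

Converted, -0.03 m is -0.15, -0.02 m is -0.1, 0.094 rad is 0.047.

{"api": "advance", "payload": {"rows": [{"pos": [0, 0, -0.05]}, {"pos": [0, 0, -0.1]}, {"pos": [0, 0, -0.15], "rz": 0.047}, {"pos": [0, 0, -0.15], "rz": 0.047}, {"pos": [0, 0, -0.1], "rz": 0.047}, {"pos": [0, 0, -0.05], "rz": 0.047}, {"rz": 0.0475}, {}, {}]}}

```text
time_s: 3.7
tcp_pos: [0.5145, 0.3571, 0.1482]
tool_rot: [-3.142, 0.0, 1.88]
contact_force: [-0.4, 0.6, -0.9]
opening: 0.0322
finger_force: 20.0
```

```bash
python3 -c "
from h import *
plan([.5192,-.0262,.11],1.878)"
```

```text
t 3.7 turn 0.002 then d [-0.3667 -0.1114  0.0382] F [-0.4  0.6 -0.9] open 0.0322
```

Converted, -0.032 m is -0.16, -0.0317 m is -0.1585.

{"api": "advance", "payload": {"rows": [{"pos": [-0.075, -0.025, 0]}, {"pos": [-0.16, -0.0485, 0]}, {"pos": [-0.16, -0.0485, 0]}, {"pos": [-0.16, -0.0485, 0]}, {"pos": [-0.16, -0.0485, 0.02]}, {"pos": [-0.16, -0.0485, 0.02]}, {"pos": [-0.16, -0.0485, 0.025]}, {"pos": [-0.16, -0.0485, 0.025]}, {"pos": [-0.16, -0.0485, 0.025]}, {"pos": [-0.16, -0.0485, 0.025]}, {"pos": [-0.16, -0.0485, 0.025]}, {"pos": [-0.1585, -0.047, 0.025]}]}}

```text
time_s: 4.7
tcp_pos: [0.5179, -0.0291, 0.1094]
tool_rot: [-3.14, -0.0, 1.878]
contact_force: [0.6, 0.8, -0.5]
opening: 0.0322
finger_force: 20.0
```

{"api": "advance", "payload": {"rows": [{}, {}, {}, {}]}}

```text
time_s: 5.03
tcp_pos: [0.5191, -0.0251, 0.1099]
tool_rot: [-3.141, -0.001, 1.88]
contact_force: [0.3, 0.7, -1.5]
opening: 0.0322
finger_force: 20.0
```

```bash
python3 - <<'E'
from h import *
plan([.5192,-.0262,.074],1.878)
a=img('top');b=img('side')
cv2.imwrite('pics/t1.png',a);cv2.imwrite('pics/s1.png',b)
cv2.imwrite('pics/r1.png',cv2.resize(np.hstack([a[165:245,235:335],b[165:245,245:345]]),None,fx=4,fy=4,interpolation=2))
E
```

```text
t 5.0333 turn 0.002 then d [-0.001  -0.0002  0.0359] F [ 0.3  0.7 -1.5] open 0.0322
```

View pics/r1.png

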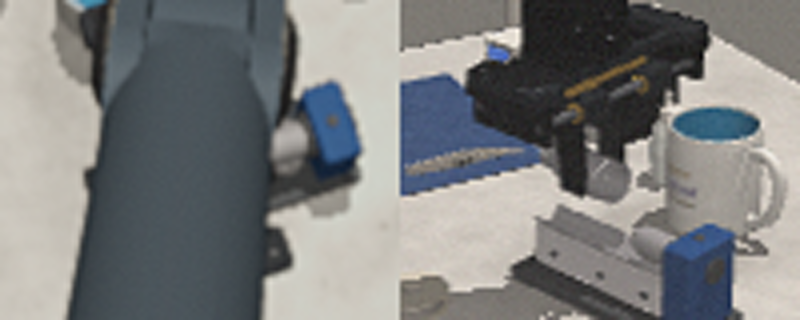

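The side view shows nozzle 1 held level above the rail, mouth towards the pin. Next I'll lower it.

Converted, 0.01 m is 0.05, 0.007 m is 0.035.

{"api": "advance", "payload": {"rows": [{"pos": [0, 0, 0.05]}, {"pos": [0, 0, 0.05]}, {"pos": [0, 0, 0.035]}, {"pos": [0, 0, 0.02]}, {"pos": [0, 0, 0.01]}, {"pos": [0, 0, 0.01]}, {}, {}]}}

```text
time_s: 5.8
tcp_pos: [0.5196, -0.0263, 0.0751]
tool_rot: [3.141, 0.0, 1.878]
contact_force: [0.7, 0.1, -0.6]
opening: 0.0324
finger_force: 20.0
```

{"api": "advance", "payload": {"rows": [{"pos": [0, 0, 0.005]}, {"pos": [0, 0, 0.005]}, {}, {}]}}

```text
time_s: 6.13
tcp_pos: [0.5194, -0.0262, 0.0731]
tool_rot: [3.141, -0.0, 1.878]
contact_force: [0.1, 0.7, 0.3]
opening: 0.0324
finger_force: 20.0
```

Converted, 0.001 m is 0.005.

{"api": "advance", "payload": {"rows": [{"pos": [0, 0, 0.005]}, {}, {}]}}

```text
time_s: 6.38
tcp_pos: [0.5194, -0.0262, 0.072]
tool_rot: [-3.142, -0.0, 1.878]
contact_force: [-0.4, -0.2, -1.7]
opening: 0.0324
finger_force: 20.0
```

{"api": "advance", "payload": {"rows": [{"pos": [0, 0, 0.0035]}, {}, {}]}}

```text
time_s: 6.63
tcp_pos: [0.5194, -0.0262, 0.0713]
tool_rot: [3.142, -0.0, 1.878]
contact_force: [-0.5, 0.7, -0.7]
opening: 0.0324
finger_force: 20.0
```

Nearly seated. I'll open the fingers and rise.

{"api": "advance", "payload": {"rows": [{}, {}, {}, {}], "finger_gap": 0.05}}

```text
time_s: 6.97
tcp_pos: [0.5195, -0.0262, 0.0714]
tool_rot: [3.141, -0.0, 1.878]
contact_force: [0.3, 0.1, 0.3]
opening: 0.0476
finger_force: 0.0
```

{"api": "advance", "payload": {"rows": [{"pos": [0, 0, -0.1]}, {"pos": [0, 0, -0.15]}, {"pos": [0, 0, -0.15]}, {"pos": [0, 0, -0.1]}, {"pos": [0.1, 0, 0]}, {"pos": [0.175, 0, 0]}, {"pos": [0.175, 0, 0]}, {"pos": [0.1, 0, 0]}, {}]}}

```text
time_s: 7.72
tcp_pos: [0.4846, 0.0837, 0.1713]
tool_rot: [-3.141, -0.003, 1.886]
contact_force: [0.4, 0.3, -0.2]
opening: 0.0501
finger_force: 0.0
```

```bash
python3 - <<'E'
from h import *
a=img('top');b=img('side')
cv2.imwrite('pics/t2.png',a);cv2.imwrite('pics/s2.png',b)
cv2.imwrite('pics/r2.png',cv2.resize(np.hstack([a[165:245,235:335],b[175:255,245:345]]),None,fx=4,fy=4,interpolation=2))
E
```

```text
(no output)
```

View pics/r2.png

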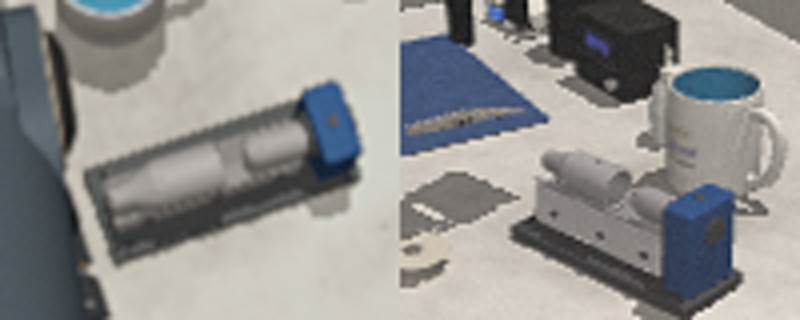

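Nozzle 1 lies in the rail with its mouth short of the pin (gap about 17 mm). I'll close the fingers and come down behind the outlet.

```bash
python3 -c "
from h import *
L=np.array([.5194,-.0262]);ex=np.array([np.cos(-1.264),np.sin(-1.264)])
plan([*(L-.078*ex),.0735],1.878)"
```

```text
t 7.8167 turn 0.002 then d [-0.0325 -0.      0.0979] F [ 0.   0.3 -0.2] open 0.05
```

{"api": "advance", "payload": {"rows": [{}, {}, {}, {}, {}, {}], "finger_gap": 0, "force": 20}}

```text
time_s: 8.32
tcp_pos: [0.4863, 0.0782, 0.1713]
tool_rot: [-3.142, -0.0, 1.877]
contact_force: [0.2, -0.7, -0.9]
opening: 0.0176
finger_force: 0.0
```

```bash
python3 -c "
from h import *
L=np.array([.5194,-.0262]);ex=np.array([np.cos(-1.264),np.sin(-1.264)])
plan([*(L-.078*ex),.0735],1.878)"
```

```text
t 8.3167 turn -0.001 then d [-0.0316  0.0001  0.0978] F [ 0.2 -0.7 -0.9] open 0.0176
```

Converted, 0.025 m is 0.125, 0.02 m is 0.1.

{"api": "advance", "payload": {"rows": [{"pos": [-0.079, 0, 0]}, {"pos": [-0.079, 0, 0]}, {"pos": [0, 0, 0.075]}, {"pos": [0, 0, 0.125]}, {"pos": [0, 0, 0.125]}, {"pos": [0, 0, 0.1]}, {"pos": [0, 0, 0.064]}, {}, {}, {}]}}

```text
time_s: 9.15
tcp_pos: [0.4964, 0.0485, 0.0743]
tool_rot: [3.14, 0.0, 1.878]
contact_force: [0.5, -0.3, 0.1]
opening: 0.0004
finger_force: 0.0
```

{"api": "advance", "payload": {"rows": [{"pos": [-0.025, 0, 0]}, {"pos": [-0.025, 0, 0]}, {"pos": [-0.025, 0, 0]}, {"pos": [-0.025, 0, 0]}, {"pos": [-0.02, 0, 0]}, {"pos": [-0.015, 0, 0]}, {"pos": [-0.015, 0, 0]}, {}]}}

```text
time_s: 9.82
tcp_pos: [0.505, 0.0194, 0.0736]
tool_rot: [3.141, 0.0, 1.877]
contact_force: [0.5, 0.1, -0.7]
opening: 0.0005
finger_force: 0.0
```

Converted, -0.003 m is -0.015.

{"api": "advance", "payload": {"rows": [{"pos": [-0.015, 0, 0]}, {"pos": [-0.015, 0, 0]}, {"pos": [-0.015, 0, 0]}, {"pos": [-0.015, 0, 0]}, {"pos": [-0.015, 0, 0]}, {"pos": [-0.015, 0, 0]}, {"pos": [-0.015, 0, 0]}, {"pos": [-0.015, 0, 0]}]}}

```text
time_s: 10.48
tcp_pos: [0.5121, -0.0033, 0.0735]
tool_rot: [-3.142, 0.0, 1.878]
contact_force: [-0.3, 1.0, 0.2]
opening: 0.0006
finger_force: 0.5
```

{"api": "advance", "payload": {"rows": [{"pos": [-0.01, 0, 0]}, {"pos": [-0.01, 0, 0]}, {"pos": [-0.01, 0, 0]}, {"pos": [-0.01, 0, 0]}]}}

```text
time_s: 10.82
tcp_pos: [0.5144, -0.0107, 0.0735]
tool_rot: [-3.142, -0.0, 1.878]
contact_force: [0.1, 1.3, 0.8]
opening: 0.0005
finger_force: 0.5
```

{"api": "advance", "payload": {"rows": [{"pos": [-0.0075, 0, 0]}, {"pos": [-0.0075, 0, 0]}, {}]}}

```text
time_s: 11.07
tcp_pos: [0.5154, -0.0139, 0.0735]
tool_rot: [-3.142, 0.0, 1.877]
contact_force: [0.1, -0.2, -1.1]
opening: 0.0003
finger_force: 0.0
```

Converted, -0.0015 m is -0.0075.

{"api": "advance", "payload": {"rows": [{"pos": [-0.0075, 0, 0]}, {"pos": [-0.0075, 0, 0]}, {}]}}

```text
time_s: 11.32
tcp_pos: [0.5162, -0.0166, 0.0735]
tool_rot: [-3.141, 0.0, 1.878]
contact_force: [-0.1, 0.2, 0.4]
opening: 0.0002
finger_force: 0.2
```

{"api": "advance", "payload": {"rows": [{"pos": [-0.0075, 0, 0]}, {"pos": [-0.0075, 0, 0]}, {}]}}

```text
time_s: 11.57
tcp_pos: [0.5172, -0.0196, 0.0735]
tool_rot: [-3.142, 0.0, 1.877]
contact_force: [-0.3, 0.4, 0.5]
opening: 0.0004
finger_force: 0.2
```

Converted, -0.0015 m is -0.0075.

{"api": "advance", "payload": {"rows": [{"pos": [-0.0075, 0, 0]}, {"pos": [-0.0075, 0, 0]}, {"pos": [-0.0075, 0, 0]}, {}]}}

```text
time_s: 11.9
tcp_pos: [0.5186, -0.024, 0.0735]
tool_rot: [3.142, 0.0, 1.877]
contact_force: [-0.3, 0.3, -0.2]
opening: 0.0005
finger_force: 0.0
```

{"api": "advance", "payload": {"rows": [{"pos": [-0.005, 0, 0]}, {"pos": [-0.005, 0, 0]}, {}]}}

```text
time_s: 12.15
tcp_pos: [0.519, -0.0253, 0.0735]
tool_rot: [-3.141, -0.0, 1.878]
contact_force: [-1.2, 1.0, 0.1]
opening: 0.0006
finger_force: 0.7
```

{"api": "advance", "payload": {"rows": [{"pos": [-0.005, 0, 0]}, {"pos": [-0.005, 0, 0]}, {}]}}

```text
time_s: 12.4
tcp_pos: [0.5191, -0.0254, 0.0735]
tool_rot: [-3.141, -0.003, 1.879]
contact_force: [-1.6, 5.5, 3.3]
opening: 0.0006
finger_force: 2.9
```

Converted, -0.001 m is -0.005.

{"api": "advance", "payload": {"rows": [{"pos": [-0.005, 0, 0]}, {}, {}]}}

```text
time_s: 12.65
tcp_pos: [0.5191, -0.0255, 0.0734]
tool_rot: [-3.14, -0.004, 1.88]
contact_force: [-2.8, 7.8, 3.9]
opening: 0.0006
finger_force: 3.8
```

{"api": "advance", "payload": {"rows": [{"pos": [-0.005, 0, 0]}, {}, {}]}}

```text
time_s: 12.9
tcp_pos: [0.5191, -0.0255, 0.0734]
tool_rot: [-3.14, -0.005, 1.88]
contact_force: [-3.8, 9.0, 4.1]
opening: 0.0005
finger_force: 4.8
```

```bash
python3 - <<'E'
from h import *
a=img('top');b=img('side')
cv2.imwrite('pics/t3.png',a);cv2.imwrite('pics/s3.png',b)
cv2.imwrite('pics/r3.png',cv2.resize(np.hstack([a[165:245,235:335],b[175:255,245:345]]),None,fx=4,fy=4,interpolation=2))
E
```

```text
(no output)
```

View pics/r3.png

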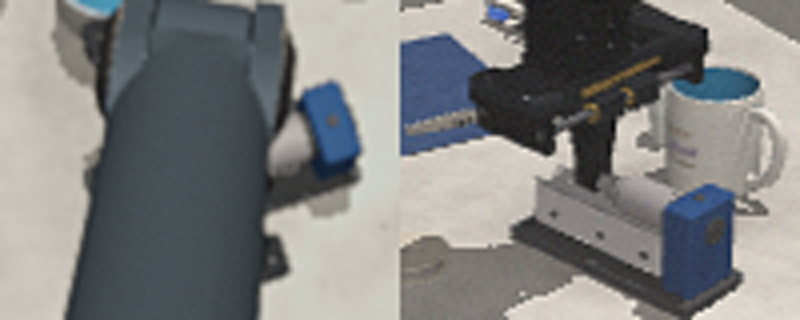

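Side view: the barrel is against the blue block and the push ended in a firm stop near the shoulder position, so nozzle 1 is good and goes to green. I'll back off, rise and regrip it.

Converted, -0.025 m is -0.125, -0.02 m is -0.1.

{"api": "advance", "payload": {"rows": [{"pos": [0.05, 0, 0]}, {"pos": [0.075, 0, 0]}, {"pos": [0, 0, -0.075]}, {"pos": [0, 0, -0.125]}, {"pos": [0, 0, -0.1]}, {}, {}, {}], "finger_gap": 0.055}}

```text
time_s: 13.67
tcp_pos: [0.5124, -0.0056, 0.133]
tool_rot: [-3.141, 0.0, 1.878]
contact_force: [-0.5, -0.1, -0.6]
opening: 0.0461
finger_force: 0.0
```

```bash
python3 -c "
from h import *
plan([.5363,-.0798,.072],1.878)"
```

```text
t 13.6667 turn -0.0 then d [-0.078   0.0004  0.061 ] F [-0.5 -0.1 -0.6] open 0.0461
```

Converted, -0.026 m is -0.13, 0.02 m is 0.1.

{"api": "advance", "payload": {"rows": [{"pos": [-0.13, 0, 0]}, {"pos": [-0.13, 0, 0]}, {"pos": [-0.13, 0, 0]}, {}, {}, {"pos": [0, 0, 0.075]}, {"pos": [0, 0, 0.1]}, {"pos": [0, 0, 0.075]}, {"pos": [0, 0, 0.04]}, {"pos": [0, 0, 0.015]}, {}, {}]}}

```text
time_s: 14.67
tcp_pos: [0.5366, -0.0794, 0.0728]
tool_rot: [3.141, 0.0, 1.878]
contact_force: [-0.6, 0.7, -0.0]
opening: 0.0551
finger_force: 0.0
```

{"api": "advance", "payload": {"rows": [{}, {}, {}, {}, {}], "finger_gap": 0.02, "force": 20}}

```text
time_s: 15.08
tcp_pos: [0.5365, -0.0797, 0.0729]
tool_rot: [3.141, 0.0, 1.878]
contact_force: [-0.8, -0.5, 2.0]
opening: 0.0321
finger_force: 20.0
```

Converted, -0.03 m is -0.15, -0.02 m is -0.1.

{"api": "advance", "payload": {"rows": [{"pos": [0.02, 0, 0]}, {"pos": [0.04, 0, 0]}, {"pos": [0.05, 0, 0]}, {"pos": [0.05, 0, 0]}, {"pos": [0.05, 0, 0]}, {"pos": [0.04, 0, 0]}, {"pos": [0.02, 0, 0]}, {}, {"pos": [0, 0, -0.1]}, {"pos": [0, 0, -0.15]}, {"pos": [0, 0, -0.15]}, {}]}}

```text
time_s: 16.08
tcp_pos: [0.5225, -0.0264, 0.1568]
tool_rot: [3.134, -0.0, 1.879]
contact_force: [0.3, -0.5, 0.2]
opening: 0.0323
finger_force: 20.0
```

```bash
python3 -c "
from h import *
plan([.545,-.2975,.155],1.65)"
```

```text
t 16.0833 turn 0.229 then d [-0.2721  0.001   0.0018] F [ 0.3 -0.5  0.2] open 0.0323
```

Converted, -0.026 m is -0.13, -0.019 m is -0.095.

{"api": "advance", "payload": {"rows": [{"pos": [-0.06, -0.015, 0]}, {"pos": [-0.13, -0.03, 0]}, {"pos": [-0.13, -0.03, 0]}, {"pos": [-0.13, -0.03, 0]}, {"pos": [-0.13, -0.03, 0]}, {"pos": [-0.13, -0.03, 0]}, {"pos": [-0.13, -0.03, 0]}, {"pos": [-0.13, -0.03, 0]}, {"pos": [-0.13, -0.03, 0]}, {"pos": [-0.13, -0.03, 0]}, {"pos": [-0.095, -0.0185, 0]}, {}]}}

```text
time_s: 17.08
tcp_pos: [0.5412, -0.3024, 0.1512]
tool_rot: [-3.14, 0.001, 1.873]
contact_force: [-0.1, -0.7, -0.8]
opening: 0.0326
finger_force: 20.0
```

{"api": "advance", "payload": {"rows": [{"pos": [0, 0, 0.075]}, {"pos": [0, 0, 0.15]}, {"pos": [0, 0, 0.15]}, {"pos": [0, 0, 0.1]}, {"pos": [0, 0, 0.075]}, {"pos": [0, 0, 0.04]}, {"pos": [0, 0, 0.02]}, {}, {}]}}

```text
time_s: 17.83
tcp_pos: [0.5426, -0.2976, 0.0305]
tool_rot: [3.141, -0.001, 1.879]
contact_force: [-0.3, -0.4, -0.8]
opening: 0.0322
finger_force: 20.0
```

```bash
python3 -c "
from h import *
plan([.545,-.2975,.029],1.878)"
```

```text
t 17.8333 turn 0.001 then d [-0.0006  0.0023  0.0015] F [-0.3 -0.4 -0.8] open 0.0322
```

{"api": "advance", "payload": {"rows": [{"pos": [0, 0, 0.005]}, {}, {}]}}

```text
time_s: 18.08
tcp_pos: [0.5427, -0.2978, 0.0304]
tool_rot: [3.141, -0.002, 1.879]
contact_force: [-1.6, 2.9, 6.3]
opening: 0.0324
finger_force: 20.0
```

{"api": "advance", "payload": {"rows": [{}, {}, {}, {}], "finger_gap": 0.052}}

```text
time_s: 18.42
tcp_pos: [0.5423, -0.299, 0.0293]
tool_rot: [-3.142, -0.0, 1.878]
contact_force: [-0.0, -0.1, -0.2]
opening: 0.0492
finger_force: 0.0
```

{"api": "advance", "payload": {"rows": [{"pos": [0, 0, -0.1]}, {"pos": [0, 0, -0.175]}, {"pos": [0, 0, -0.2]}, {"pos": [0, 0, -0.15]}, {}, {}]}}

```text
time_s: 18.92
tcp_pos: [0.5433, -0.2998, 0.1565]
tool_rot: [3.138, 0.003, 1.878]
contact_force: [-0.2, 0.9, -0.9]
opening: 0.0521
finger_force: 0.0
```

```bash
python3 -c "
from h import *
plan([.4073,.2794,.155],.387)
plan([.4073,.2794,.155],1.878)"
```

```text
t 18.9167 turn 1.491 then d [ 0.0926 -0.5877  0.0015] F [-0.2  0.9 -0.9] open 0.0521
t 18.9167 turn -0.0 then d [0.5932 0.0455 0.0015] F [-0.2  0.9 -0.9] open 0.0521
```

Converted, 0.04 m is 0.2, 0.02 m is 0.1.

{"api": "advance", "payload": {"rows": [{"pos": [0.1, 0.0075, 0]}, {"pos": [0.2, 0.015, 0]}, {"pos": [0.2, 0.015, 0]}, {"pos": [0.2, 0.015, 0]}, {"pos": [0.2, 0.015, 0]}, {"pos": [0.2, 0.015, 0]}, {"pos": [0.2, 0.015, 0]}, {"pos": [0.2, 0.015, 0]}, {"pos": [0.2, 0.015, 0]}, {"pos": [0.2, 0.015, 0]}, {"pos": [0.2, 0.015, 0]}, {"pos": [0.2, 0.015, 0]}]}}

```text
time_s: 19.92
tcp_pos: [0.4341, 0.1512, 0.1531]
tool_rot: [-3.139, 0.0, 1.878]
contact_force: [0.3, 0.2, 0.2]
opening: 0.0524
finger_force: 0.0
```

{"api": "advance", "payload": {"rows": [{"pos": [0.2, 0.015, 0]}, {"pos": [0.2, 0.015, 0]}, {"pos": [0.2, 0.015, 0]}, {"pos": [0.065, 0.005, 0]}, {"rz": 0.062}, {"rz": 0.062}, {"rz": 0.062}, {"rz": 0.062}, {"rz": 0.062}, {"rz": 0.062}, {"rz": 0.062}, {"rz": 0.062}]}}

```text
time_s: 20.92
tcp_pos: [0.4043, 0.2789, 0.1528]
tool_rot: [-3.141, 0.004, 0.88]
contact_force: [-0.2, -0.6, 0.1]
opening: 0.0522
finger_force: 0.0
```

{"api": "advance", "payload": {"rows": [{"pos": [0, 0, 0.05], "rz": 0.062}, {"pos": [0, 0, 0.05], "rz": 0.062}, {"pos": [0, 0, 0.05], "rz": 0.062}, {"pos": [0, 0, 0.05], "rz": 0.062}, {}, {}, {}], "finger_gap": 0.055}}

```text
time_s: 21.5
tcp_pos: [0.4052, 0.2794, 0.1142]
tool_rot: [3.141, 0.001, 0.393]
contact_force: [0.3, 0.4, 0.1]
opening: 0.0554
finger_force: 0.0
```

```bash
python3 - <<'E'
from h import *
plan([.4073,.2794,.0275],.387)
t=img('top'); hsv=cv2.cvtColor(t,cv2.COLOR_BGR2HSV); g=hsv[375//2:230,365:395]
w=((hsv[:,:,1]<75)&(hsv[:,:,2]>90)).astype(np.uint8); m=np.zeros_like(w); m[182:222,360:400]=w[182:222,360:400]
print('green nozzle',fitnoz('top',m,.0205))
E
```

```text
t 21.5 turn 0.006 then d [0.0019 0.0008 0.0867] F [0.3 0.4 0.1] open 0.0554
green nozzle (array([ 0.54630575, -0.30550302]), np.float64(-1.2499042066011525), np.float64(0.0815772267203961), np.float64(0.03325445536859875), 301)
```

Nozzle 1 lies in the green tray near its centre. I'll pick up nozzle 2.

Converted, 0.02 m is 0.1, 0.015 m is 0.075, 0.006 rad is 0.003.

{"api": "advance", "payload": {"rows": [{"pos": [0.01, 0.005, 0.075], "rz": 0.003}, {"pos": [0, 0, 0.1]}, {"pos": [0, 0, 0.1]}, {"pos": [0, 0, 0.075]}, {"pos": [0, 0, 0.05]}, {"pos": [0, 0, 0.0325]}, {}, {}]}}

```text
time_s: 22.22
tcp_pos: [0.4081, 0.2795, 0.0284]
tool_rot: [-3.141, -0.001, 0.384]
contact_force: [-0.5, 0.4, -0.4]
opening: 0.0552
finger_force: 0.0
```

{"api": "advance", "payload": {"rows": [{}, {}, {}, {}, {}, {}], "finger_gap": 0.02, "force": 20}}

```text
time_s: 22.72
tcp_pos: [0.4079, 0.2796, 0.0284]
tool_rot: [-3.141, -0.001, 0.384]
contact_force: [-0.4, -0.4, 4.2]
opening: 0.0321
finger_force: 20.0
```

{"api": "advance", "payload": {"rows": [{"pos": [0, 0, -0.05]}, {"pos": [0, 0, -0.1]}, {"pos": [0, 0, -0.15], "rz": -0.062}, {"pos": [0, 0, -0.15], "rz": -0.062}, {"pos": [0, 0, -0.1], "rz": -0.062}, {"pos": [0, 0, -0.05], "rz": -0.062}, {"rz": -0.062}, {"rz": -0.062}, {"rz": -0.062}, {"rz": -0.062}, {"rz": -0.062}, {"rz": -0.062}]}}

```text
time_s: 23.72
tcp_pos: [0.4076, 0.2791, 0.1485]
tool_rot: [3.141, 0.0, 1.63]
contact_force: [-0.1, -0.1, -0.6]
opening: 0.0321
finger_force: 20.0
```

{"api": "advance", "payload": {"rows": [{"rz": -0.062}, {"rz": -0.062}, {}, {}, {}]}}

```text
time_s: 24.13
tcp_pos: [0.4078, 0.2792, 0.1483]
tool_rot: [3.141, 0.0, 1.869]
contact_force: [0.8, 0.3, -1.0]
opening: 0.0323
finger_force: 20.0
```

```bash
python3 -c "
from h import *
plan([.5192,-.0262,.11],1.878)"
```

```text
t 24.1333 turn -0.009 then d [-0.3248  0.0139  0.0383] F [ 0.8  0.3 -1. ] open 0.0323
```

Units first: shifts go in shares of 20 cm and turns go in shares of 2 rad. So -0.031 m is -0.155, -0.02 m is -0.1, -0.009 rad is -0.0045.

{"api": "advance", "payload": {"rows": [{"pos": [-0.075, 0.0025, 0], "rz": -0.0045}, {"pos": [-0.155, 0.0065, 0]}, {"pos": [-0.155, 0.0065, 0]}, {"pos": [-0.155, 0.0065, 0]}, {"pos": [-0.155, 0.0065, 0.015]}, {"pos": [-0.155, 0.0065, 0.025]}, {"pos": [-0.155, 0.0065, 0.025]}, {"pos": [-0.155, 0.0065, 0.025]}, {"pos": [-0.155, 0.0065, 0.025]}, {"pos": [-0.155, 0.0065, 0.025]}, {"pos": [-0.1, 0.004, 0.025]}, {"pos": [-0.054, 0.0025, 0.025]}]}}

```text
time_s: 25.13
tcp_pos: [0.5204, -0.0294, 0.1101]
tool_rot: [3.141, 0.002, 1.874]
contact_force: [-0.9, 0.2, -0.8]
opening: 0.0325
finger_force: 20.0
```

{"api": "advance", "payload": {"rows": [{}, {}, {}, {}]}}

```text
time_s: 25.47
tcp_pos: [0.5194, -0.0243, 0.1103]
tool_rot: [3.141, -0.001, 1.883]
contact_force: [-0.3, 0.1, -0.6]
opening: 0.0324
finger_force: 20.0
```

```bash
python3 - <<'E'
from h import *
plan([.5194,-.0262,.0735],1.878)
E
```

```text
t 25.4667 turn 0.005 then d [-0.0018 -0.0005  0.0368] F [-0.3  0.1 -0.6] open 0.0324
```

Converted, 0.01 m is 0.05, 0.008 m is 0.04.

{"api": "advance", "payload": {"rows": [{"pos": [0, 0, 0.05]}, {"pos": [0, 0, 0.05]}, {"pos": [0, 0, 0.04]}, {"pos": [0, 0, 0.025]}, {"pos": [0, 0, 0.015]}, {"pos": [0, 0, 0.005]}, {}, {}]}}

```text
time_s: 26.13
tcp_pos: [0.5197, -0.026, 0.0731]
tool_rot: [3.141, 0.0, 1.881]
contact_force: [0.0, -0.2, 0.1]
opening: 0.0323
finger_force: 20.0
```

{"api": "advance", "payload": {"rows": [{"pos": [0, 0, 0.0075]}, {}, {}]}}

```text
time_s: 26.38
tcp_pos: [0.5196, -0.0258, 0.0717]
tool_rot: [3.141, -0.0, 1.881]
contact_force: [-0.2, -0.4, -0.5]
opening: 0.0325
finger_force: 20.0
```

```bash
python3 - <<'E'
from h import *
plan([.5194,-.0262,.0715],1.878)
b=img('side');cv2.imwrite('pics/r4.png',cv2.resize(b[165:255,245:345],None,fx=6,fy=6,interpolation=2))
E
```

```text
t 26.3833 turn 0.003 then d [-0.0003 -0.0003  0.0002] F [-0.2 -0.4 -0.5] open 0.0325
```

View pics/r4.png

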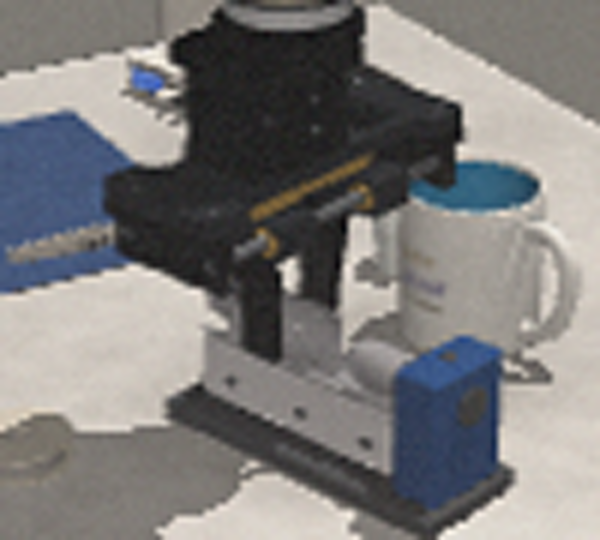

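Nozzle 2 sits in the rail, mouth towards the pin. I'll release it, go behind it and close the fingers.

{"api": "advance", "payload": {"rows": [{}, {}, {}, {}], "finger_gap": 0.05}}

```text
time_s: 26.77
tcp_pos: [0.5196, -0.0259, 0.0716]
tool_rot: [3.141, -0.0, 1.881]
contact_force: [0.1, 0.7, 0.2]
opening: 0.0477
finger_force: 0.0
```

{"api": "advance", "payload": {"rows": [{"pos": [0, 0, -0.1]}, {"pos": [0, 0, -0.15]}, {"pos": [0, 0, -0.1]}, {"pos": [0.075, 0, 0]}, {"pos": [0.15, 0, 0]}, {"pos": [0.15, 0, 0]}, {"pos": [0.05, 0, 0]}, {}, {}, {}], "finger_gap": 0, "force": 20}}

```text
time_s: 27.6
tcp_pos: [0.494, 0.0536, 0.1416]
tool_rot: [3.141, 0.001, 1.879]
contact_force: [-0.1, 1.0, -0.6]
opening: 0.0009
finger_force: 0.0
```

```bash
python3 -c "
from h import *
L=np.array([.5194,-.0262]);ex=np.array([np.cos(-1.264),np.sin(-1.264)])
plan([*(L-.082*ex),.0735],1.878)
t=img('top');b=img('side')
cv2.imwrite('pics/r5.png',cv2.resize(np.hstack([t[165:245,235:335],b[175:255,245:345]]),None,fx=4,fy=4,interpolation=2))"
```

```text
t 27.6 turn 0.001 then d [-0.0017  0.0001  0.0681] F [-0.1  1.  -0.6] open 0.0009
```

View pics/r5.png

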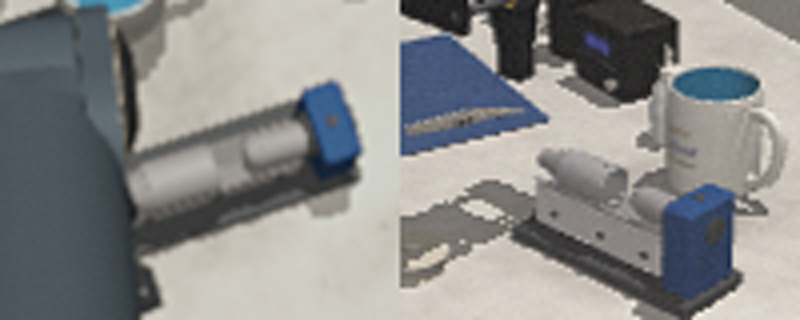

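Nozzle 2 lies properly in the rail, mouth short of the pin nose. I'll go down and push.

Converted, 0.025 m is 0.125, 0.02 m is 0.1.

{"api": "advance", "payload": {"rows": [{"pos": [0, 0, 0.1]}, {"pos": [0, 0, 0.125]}, {"pos": [0, 0, 0.075]}, {"pos": [0, 0, 0.04]}, {}]}}

```text
time_s: 28.12
tcp_pos: [0.4927, 0.0539, 0.072]
tool_rot: [-3.138, 0.0, 1.879]
contact_force: [0.2, -0.3, 0.9]
opening: 0.0007
finger_force: 0.0
```

{"api": "advance", "payload": {"rows": [{"pos": [-0.025, 0, 0]}, {"pos": [-0.025, 0, 0]}, {"pos": [-0.025, 0, 0]}, {"pos": [-0.025, 0, 0]}, {"pos": [-0.025, 0, 0]}, {"pos": [-0.015, 0, 0]}, {"pos": [-0.015, 0, 0]}, {"pos": [-0.015, 0, 0]}, {"pos": [-0.015, 0, 0]}, {}]}}

```text
time_s: 28.95
tcp_pos: [0.5051, 0.0193, 0.0736]
tool_rot: [3.141, 0.0, 1.88]
contact_force: [1.0, 0.8, 0.5]
opening: 0.0005
finger_force: 0.0
```

{"api": "advance", "payload": {"rows": [{"pos": [-0.015, 0, 0]}, {"pos": [-0.015, 0, 0]}, {"pos": [-0.015, 0, 0]}, {"pos": [-0.015, 0, 0]}, {}]}}

```text
time_s: 29.37
tcp_pos: [0.5087, 0.0074, 0.0735]
tool_rot: [-3.142, 0.001, 1.88]
contact_force: [-0.1, -0.0, -0.4]
opening: 0.0006
finger_force: 0.0
```

{"api": "advance", "payload": {"rows": [{"pos": [-0.01, 0, 0]}, {"pos": [-0.01, 0, 0]}, {"pos": [-0.01, 0, 0]}, {}]}}

```text
time_s: 29.7
tcp_pos: [0.5104, 0.0021, 0.0735]
tool_rot: [-3.142, 0.0, 1.88]
contact_force: [-0.2, 0.1, 0.1]
opening: 0.0006
finger_force: 0.0
```

Converted, -0.002 m is -0.01, -0.0015 m is -0.0075.

{"api": "advance", "payload": {"rows": [{"pos": [-0.01, 0, 0]}, {"pos": [-0.01, 0, 0]}, {"pos": [-0.01, 0, 0]}, {"pos": [-0.0075, 0, 0]}, {}]}}

```text
time_s: 30.12
tcp_pos: [0.5128, -0.0049, 0.0735]
tool_rot: [3.141, 0.0, 1.88]
contact_force: [0.3, -0.2, 0.4]
opening: 0.0004
finger_force: 0.0
```

{"api": "advance", "payload": {"rows": [{"pos": [-0.005, 0, 0]}, {"pos": [-0.005, 0, 0]}, {}]}}

```text
time_s: 30.37
tcp_pos: [0.5134, -0.0065, 0.0735]
tool_rot: [3.141, 0.0, 1.881]
contact_force: [-0.1, -0.1, 0.1]
opening: 0.0006
finger_force: 0.1
```

{"api": "advance", "payload": {"rows": [{"pos": [-0.005, 0, 0]}, {"pos": [-0.005, 0, 0]}, {}]}}

```text
time_s: 30.62
tcp_pos: [0.5137, -0.0077, 0.0735]
tool_rot: [-3.141, -0.001, 1.881]
contact_force: [-0.8, 2.5, 1.0]
opening: 0.0005
finger_force: 1.2
```

{"api": "advance", "payload": {"rows": [{"pos": [-0.005, 0, 0]}, {"pos": [-0.005, 0, 0]}, {}]}}

```text
time_s: 30.87
tcp_pos: [0.5138, -0.008, 0.0734]
tool_rot: [-3.141, -0.003, 1.882]
contact_force: [-2.2, 6.1, 2.4]
opening: 0.0008
finger_force: 3.3
```

Converted, -0.0015 m is -0.0075.

{"api": "advance", "payload": {"rows": [{"pos": [-0.0075, 0, 0]}, {}, {}]}}

```text
time_s: 31.12
tcp_pos: [0.5139, -0.0082, 0.0734]
tool_rot: [-3.14, -0.005, 1.883]
contact_force: [-2.8, 8.5, 1.8]
opening: 0.0004
finger_force: 4.6
```

{"api": "advance", "payload": {"rows": [{"pos": [0.05, 0, 0]}, {"pos": [0.075, 0, 0]}, {"pos": [0, 0, -0.075]}, {"pos": [0, 0, -0.125]}, {"pos": [0, 0, -0.1]}, {}, {}, {}], "finger_gap": 0.055}}

```text
time_s: 31.78
tcp_pos: [0.5069, 0.0119, 0.133]
tool_rot: [-3.141, 0.0, 1.881]
contact_force: [-0.1, 1.2, 0.9]
opening: 0.0458
finger_force: 0.0
```

```bash
python3 -c "
from h import *
plan([.531,-.0623,.0725],1.878)"
```

```text
t 31.7833 turn 0.003 then d [-0.0781  0.0005  0.0605] F [-0.1  1.2  0.9] open 0.0458
```

A firm stop 18 mm short of where nozzle 1 came home makes nozzle 2 a reject. I'll regrip it for the red tray.

Converted, -0.026 m is -0.13, 0.02 m is 0.1, 0.003 rad is 0.0015.

{"api": "advance", "payload": {"rows": [{"pos": [-0.13, 0, 0], "rz": 0.0015}, {"pos": [-0.13, 0, 0]}, {"pos": [-0.13, 0, 0]}, {}, {}, {"pos": [0, 0, 0.075]}, {"pos": [0, 0, 0.1]}, {"pos": [0, 0, 0.075]}, {"pos": [0, 0, 0.04]}, {"pos": [0, 0, 0.0125]}, {}, {}]}}

```text
time_s: 32.78
tcp_pos: [0.5313, -0.0618, 0.0733]
tool_rot: [3.141, 0.0, 1.878]
contact_force: [0.6, 0.0, -0.4]
opening: 0.0553
finger_force: 0.0
```

{"api": "advance", "payload": {"rows": [{}, {}, {}, {}, {}], "finger_gap": 0.02, "force": 20}}

```text
time_s: 33.2
tcp_pos: [0.531, -0.0621, 0.0734]
tool_rot: [3.141, -0.0, 1.878]
contact_force: [-0.5, 0.1, 1.7]
opening: 0.0324
finger_force: 20.0
```

{"api": "advance", "payload": {"rows": [{"pos": [0.02, 0, 0]}, {"pos": [0.04, 0, 0]}, {"pos": [0.05, 0, 0]}, {"pos": [0.05, 0, 0]}, {"pos": [0.025, 0, 0]}, {}, {}, {"pos": [0, 0, -0.1]}, {"pos": [0, 0, -0.15]}, {"pos": [0, 0, -0.15]}, {}, {}]}}

```text
time_s: 34.2
tcp_pos: [0.5202, -0.0248, 0.154]
tool_rot: [3.139, -0.001, 1.88]
contact_force: [-0.7, 0.4, -0.9]
opening: 0.0322
finger_force: 20.0
```

```bash
python3 -c "
from h import *
plan([.384,-.288,.155],1.878)"
```

```text
t 34.2 turn 0.002 then d [-0.2097 -0.2094 -0.001 ] F [-0.7  0.4 -0.9] open 0.0322
```

Converted, -0.02 m is -0.1, -0.012 m is -0.06.

{"api": "advance", "payload": {"rows": [{"pos": [-0.06, -0.06, 0]}, {"pos": [-0.1, -0.1, 0]}, {"pos": [-0.1, -0.1, 0]}, {"pos": [-0.1, -0.1, 0]}, {"pos": [-0.1, -0.1, 0]}, {"pos": [-0.1, -0.1, 0]}, {"pos": [-0.1, -0.1, 0]}, {"pos": [-0.1, -0.1, 0]}, {"pos": [-0.1, -0.1, 0]}, {"pos": [-0.1, -0.1, 0]}, {"pos": [-0.06, -0.06, 0]}, {"pos": [-0.03, -0.03, 0]}]}}

```text
time_s: 35.2
tcp_pos: [0.3809, -0.2911, 0.1515]
tool_rot: [-3.139, -0.002, 1.875]
contact_force: [0.0, 0.0, -1.1]
opening: 0.0323
finger_force: 20.0
```

{"api": "advance", "payload": {"rows": [{}, {"pos": [0, 0, 0.075]}, {"pos": [0, 0, 0.15]}, {"pos": [0, 0, 0.15]}, {"pos": [0, 0, 0.1]}, {"pos": [0, 0, 0.075]}, {"pos": [0, 0, 0.04]}, {"pos": [0, 0, 0.015]}, {}, {}]}}

```text
time_s: 36.03
tcp_pos: [0.384, -0.2894, 0.0321]
tool_rot: [3.141, -0.0, 1.879]
contact_force: [-0.4, 0.5, 0.2]
opening: 0.0323
finger_force: 20.0
```

```bash
python3 -c "
from h import *
plan([.384,-.288,.0305],1.878)"
```

```text
t 36.0333 turn 0.001 then d [0.0013 0.0004 0.0016] F [-0.4  0.5  0.2] open 0.0323
```

Converted, 0.001 m is 0.005.

{"api": "advance", "payload": {"rows": [{"pos": [0, 0, 0.005]}, {}, {}]}}

```text
time_s: 36.28
tcp_pos: [0.384, -0.2898, 0.0314]
tool_rot: [3.14, -0.0, 1.879]
contact_force: [0.8, 2.3, 3.6]
opening: 0.0323
finger_force: 20.0
```

{"api": "advance", "payload": {"rows": [{}, {}, {}, {}], "finger_gap": 0.052}}

```text
time_s: 36.62
tcp_pos: [0.3828, -0.2906, 0.0309]
tool_rot: [-3.141, -0.0, 1.878]
contact_force: [-0.1, 0.6, -0.5]
opening: 0.0487
finger_force: 0.0
```

{"api": "advance", "payload": {"rows": [{"pos": [0, 0, -0.1]}, {"pos": [0, 0, -0.175]}, {"pos": [0, 0, -0.2]}, {"pos": [0, 0, -0.15]}, {"pos": [0.1, 0, 0]}, {"pos": [0.2, 0, 0]}, {"pos": [0.2, 0, 0]}, {"pos": [0.2, 0, 0]}, {"pos": [0.2, 0, 0]}, {"pos": [0.2, 0, 0]}, {"pos": [0.1, 0, 0]}, {}]}}

```text
time_s: 37.62
tcp_pos: [0.3085, -0.0586, 0.1557]
tool_rot: [-3.141, -0.002, 1.885]
contact_force: [0.5, -0.4, 0.2]
opening: 0.052
finger_force: 0.0
```

{"api": "advance", "payload": {"rows": [{}, {}, {}, {}, {}, {}]}}

```text
time_s: 38.12
tcp_pos: [0.3106, -0.0622, 0.1559]
tool_rot: [-3.141, -0.0, 1.876]
contact_force: [-0.4, 0.1, 0.3]
opening: 0.0515
finger_force: 0.0
```

```bash
python3 - <<'E'
from h import *
t=img('top'); hsv=cv2.cvtColor(t,cv2.COLOR_BGR2HSV)
w=((hsv[:,:,1]<75)&(hsv[:,:,2]>90)).astype(np.uint8)
for y0,y1 in((182,222),(240,280)):
    m=np.zeros_like(w); m[y0:y1,360:400]=w[y0:y1,360:400]; print(fitnoz('top',m,.0205))
E
```

```text
(array([ 0.54633599, -0.30578636]), np.float64(-1.2584178336233423), np.float64(0.08161719375948094), np.float64(0.03295864112956283), 300)
(array([ 0.38652213, -0.29781038]), np.float64(-1.2712837679606765), np.float64(0.078509668967743), np.float64(0.031563698614982524), 296)
```

Both nozzles lie in their trays and the robot is clear of everything, so I'm handing the job in.

```bash
python3 -c "
from station import manip
print(manip.close_job())"
```

```text
the job is handed in; nothing more can be done
None
```

I gauged both nozzles and handed the job in at about 38 s: the one that went fully home is in the green tray, and the one that stopped 18 mm short is in the red tray. No pass or fail result came back.

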